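Shut off the tester's air at the valve box

ROBOT

A 6-joint arm with a two-finger parallel gripper is mounted at the origin on the work surface. World frame = base frame: x ahead of the robot, y to its left, z up, the work surface at z = 0. Lengths are in m, angles in rad, forces in N, time in s.
With the tool pointing down it reaches from about 0.35 to 0.975 m from the base axis. Payload 7.1 kg.
Tool frame: the origin (TCP) lies at the centre of the arm's flange, where the gripper is bolted on; the fingertips stand 182 mm ahead of it and the grasp point (between the pads) lies 163 mm ahead of it; z points along the fingers, y is the line along which they close (so a half turn about z gives the same grasp; the last joint's range is limited). The gripper opens to 88 mm and grips with 3 to 60 N. Pads are 20 mm wide; open, the fingers measure 115 mm over their backs; the gripper's body (75 mm by 178 mm) begins 61 mm behind the grasp point.
Start: joints at [-1.33, 0.423, 1.63, -0, 1.089, -0.019], TCP at [0.161, -0.604, 0.405] pointing down, gripper open.
Joint ranges: [-3, 3], [-0.9, 2.11], [0.09, 2.58], [-1.31, 4.45], [0.11, 2.69], [-2.54, 2.54]. Speed limits (rad/s): [2.39, 2.39, 3.01, 3.14, 3.14, 3.14].

INTERFACE

Orientations are given as [roll, pitch, yaw] about the fixed x, y, z axes, in that order (R = Rz(yaw) Ry(pitch) Rx(roll)).
In Python, from rig import state, get_image, close_job gives the robot as it stands.
- The arm moves only by the tool move_arm, never from a script. Its arguments are lists of equal length, an entry for each row: "delta_pos": the shift along the world's x, y, z in mm, a list of three; "roll": the turn about the world's z in rad. In form: {"delta_pos": [[dx, dy, dz], ...], "roll": [roll, ...]}. A call has 1 to 10 rows; each row shifts and turns the commanded pose from where the row before left it; what a row does not reach is not made up. A row lasts 1/12 s, in which the tool goes at most 41.7 mm and 7.16 degrees, less where a joint would pass 70% of its speed; a pose out of reach is approached as far as the arm can. A call is refused whole if a number of a shift passes 41.7 or a number of a turn 0.125, either way. A call with a gripper value outside its range is refused whole. "hand" is the closure, from 0 (fully open) to 1 (shut), set as the call begins (left out, the last holds). The fingers move at their own pace and stop on an object; the grip force is fixed at half the most. Time passes only in rows, so rows that do not move let the fingers close. It gives the time, the measured TCP pose, the force, the opening and the grip force at its end, in the units of the state.
- state(): the state, without advancing time (a new reading comes with each control period).
- get_image(name): name is "scene" or "top"; returns a dict with "img" (384x512x3 uint8, red, green, blue), "intrinsics" (3x3 intrinsics, pixels), "D" ([k1, k2, p1, p2, k3] as OpenCV has them; the pictures are not rectified), "view" (4x4, takes a point from world to camera coordinates). Camera axes: x right, y up, looking along -z (the intrinsics and any distortion apply to the point x, -y, -z); pixel columns grow to the right and rows downward; lengths in m; the calibration is good to about 2 mm. A picture is of the moment at which its call begins. There is no depth.
- close_job(): hands the job in; it is judged then, once.
The state is a dict: "t": time; "qpos": joint angles; "qvel": joint speeds; "joint_torque": joint torques, N m; "ee_pos": TCP position; "tool_rot": TCP orientation; "contact_force": force on the tool from outside, world axes, zero at the start; "torque": the same for the moment, N m; "opening": finger opening in m; "grasp_force": force on a finger pad.
Only numpy, scipy, OpenCV 4.12 (cv2) and the standard library are available. Lean on these libraries where they do the work, as an engineer would, in place of code of your own. Each camera call takes 0.05 s, during which the arm holds its last target. There are 200 camera calls.

TASK

Shut off the air to the hardness tester: push the loose blue cover of the bench valve box along its rails, all the way aside until it is up against the end stop, then push the red handle found underneath round until it is fully shut. Slide the cover, never lift or tip it, and leave the blue handle and the things standing around the box where they are.

Things in the scene. Friction and masses are not known exactly. Their poses are not given: they have to be found in the camera images.
- valve_box: grey steel valve box fixed to the bench, 260 (its x) by 350 (its y) mm, deck top 75 mm above the bench. Origin: centre of its underside; z up. Aluminium guide rails, 11 mm wide, 10 mm high, run along y on both edges of the deck (inner faces at x = -119 and +119 mm). Copper pipe stubs stick out up to 50 mm at both y ends, below 46 mm height
- well (a point): centre of the mouth, at deck height, of the well that holds the valves: 220 (box x) by 140 (box y) mm, 69 mm deep, open upwards; at (0, -85) mm in the box frame. The deck beyond it towards +y is flat, the parking place for the cover
- stop (a point): foot of the end stop's inner face, at (0, +165) mm in the box frame, deck height: an aluminium bar 10 mm high across the +y end of the deck. The -y end has no stop
- cover_centre (a point): centre of the loose blue cover, a slab 234 (box x) by 160 (box y) by 18 mm high, 0.5 kg or so, lying on the deck between the rails (2 mm play each side), top 93 mm above the bench; white stripes near its -y end. At the start it hides the well. Pushed on its -y end face it slides to the box's +y with a few newtons; at the end stop its centre is at y = +85 mm in the box frame
- red_handle (a joint): angle (rad) of the red handle about a vertical axis: 0 = open, pointing along the box's +y (along the pipe); grows clockwise seen from above; 1.571 = shut, pointing along the box's +x (across the pipe), at a hard stop. Starts open or up to 0.5. Stays where it is left; turns with about 2 N at 42 mm from the pivot. It is in one of two places in the well, the blue handle in the other
- red_pivot (a point): on the red handle's axis, half-way up its grip, 57 mm above the bench. Round hub of radius 14 mm, top at 67 mm (screw head to 70). The grip is a straight bar 14 mm wide, 16 mm high (49 to 65 mm above the bench), reaching 55 mm from the axis. The two pivots lie at (-45, -120) and (+45, -120) mm in the box frame
- red_tip (a point): middle of the free end of the red grip, 55 mm from the axis, 57 mm above the bench
- blue_handle (a joint): angle of the blue handle, same kind, size and sense as the red; to be left as it is
- blue_pivot (a point): on the blue handle's axis, half-way up its grip
- blue_tip (a point): middle of the free end of the blue grip, 55 mm from its axis
- printer_centre (a point): centre of a small white and black label printer, 110 by 90 by 65 mm, standing loose beside the box's +y end; leave alone
- test_block_center (a point): centre of a loose round steel hardness test block, 64 mm across, 16 mm high, lying off the box's -y end; leave alone
- oil_bottle_centre (a point): centre of a loose amber oil bottle, 44 mm across, 110 mm high, standing off the box's +x side; leave alone

How it is judged:
On the way, in this order (a step that is already met when the one before it is completed fails the run):
1. the cover is slid clear of the well, still flat on the deck (y of cover_centre in the frame of valve_box above 0.07 m and height (world z) of cover_centre below 0.09 m), for 0.2 s.
2. the red handle is pushed shut (value of joint red_handle above 1.45 rad), for 0.2 s.
At the end, for the whole second after the job is handed in: red handle shut (joint above 1.45 of 1.571 rad) and at rest; cover flat on the deck between the rails, within 15 mm of the end stop; blue handle's tip within 15 mm of where it was; printer, test block and bottle within 30 mm of where they were (all of step 1 and value of joint red_handle above 1.45 rad and velocity of joint red_handle below 0.05 rad/s and y of cover_centre in the frame of valve_box below 0.095 m and height (world z) of cover_centre above 0.08 m and angle between cover_centre's own z axis and vertical below 0.05 rad and distance of blue_tip from where it was at the start of the episode below 0.015 m and distance of each of printer_centre, test_block_center, oil_bottle_centre from where it was at the start of the episode below 0.03 m); the robot touches nothing.
It fails at once if the cover is lifted or tipped (centre more than 14 mm up, or tilted over 0.15 rad) (height (world z) of cover_centre above 0.098 m or angle between cover_centre's own z axis and vertical above 0.15 rad).
It fails at once if the blue handle is moved (tip by more than 15 mm) (distance of blue_tip from where it was at the start of the episode above 0.015 m).
It fails at once if the label printer is moved by more than 30 mm (distance of printer_centre from where it was at the start of the episode above 0.03 m).
It fails at once if the steel test block is moved by more than 30 mm (distance of test_block_center from where it was at the start of the episode above 0.03 m).
It fails at once if the oil bottle is moved by more than 30 mm (distance of oil_bottle_centre from where it was at the start of the episode above 0.03 m).
It also fails if it takes over 42 s, if anything falls off the work surface, if the arm or the gripper's body presses on something with over 40 N, if the wrist force passes 120 N, or if a joint passes its speed limit or range.

## Working session

There is one attempt and no reset: what is moved stays moved. The work goes in short steps, Python scripts to look and compute and a tool call to move; the robot and the scene stay as the last step left them, time stands still between calls to the robot, and variables do not carry over. Pictures are saved under pics/ and viewed, at most 10 in all, crops included, and the job is handed in when it is done.

Besides the shell and the picture viewer there is one more tool, called after "Request:" as name(argument=value, ...) on one line, values as JSON. move_arm: Moves the arm, as the interface text tells. Its arguments: {"type":"object","properties":{"delta_pos":{"type":"array","items":{"type":"array","items":{"type":"number"}}},"roll":{"type":"array","items":{"type":"number"}},"hand":{"type":"number"}},"required":["delta_pos","roll"]}

```bash
mkdir -p pics; python3 - <<'E'
from rig import state,get_image
import cv2,numpy as np
for n in("top","scene"):
    d=get_image(n);np.savez(f"pics/{n}0.npz",**d)
    cv2.imwrite(f"pics/{n}0.png",cv2.resize(d["img"][:,:,::-1],(800,600)))
    print(n,np.round(np.linalg.inv(d["view"])[:3],3).tolist(),d["intrinsics"][0][0],d["D"])
print(state())
E
```

```text
top [[-0.103, 0.973, -0.207, 0.436], [-0.995, -0.101, 0.021, 0.026], [-0.001, 0.208, 0.978, 0.969]] 369.71551856935355 [-0.10072794  0.          0.          0.          0.        ]
scene [[-0.834, -0.459, 0.307, 1.009], [0.552, -0.693, 0.464, 0.629], [0.0, 0.556, 0.831, 1.192]] 489.61184126710276 [-0.17709065  0.          0.          0.          0.        ]
{'t': 0.1, 'qpos': array([-1.33003394e+00,  4.23763660e-01,  1.63060174e+00,  4.78347692e-06,
        1.08863610e+00, -1.90124208e-02]), 'qvel': array([-6.87966204e-04, -1.58947594e-03, -1.56381445e-03, -4.13280501e-04,
       -3.50571604e-05,  8.34896153e-04]), 'joint_torque': array([ 2.65468898e-04, -5.45612097e+01, -2.74324840e+01,  6.45266287e-02,
        1.88683136e-02, -2.32712392e-05]), 'ee_pos': array([ 0.16049659, -0.60377829,  0.40398439]), 'tool_rot': array([-3.14018414e+00, -3.10181587e-05,  2.59772561e-01]), 'contact_force': array([-0.09448215,  0.72259565, -0.43735781]), 'torque': array([-0.01298649, -0.01099715, -0.0354739 ]), 'grasp_force': 0.0, 'opening': 0.08792659772528422}
```

View pics/top0.png

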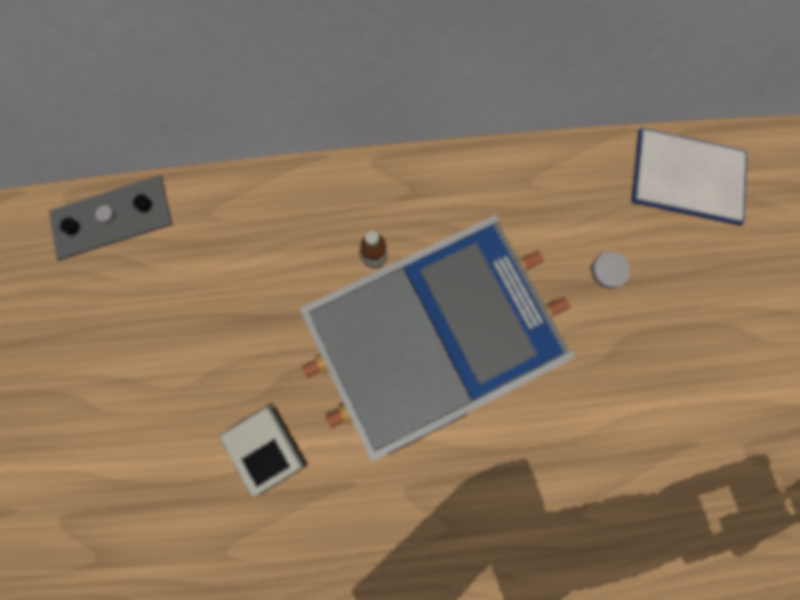

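View pics/scene0.png

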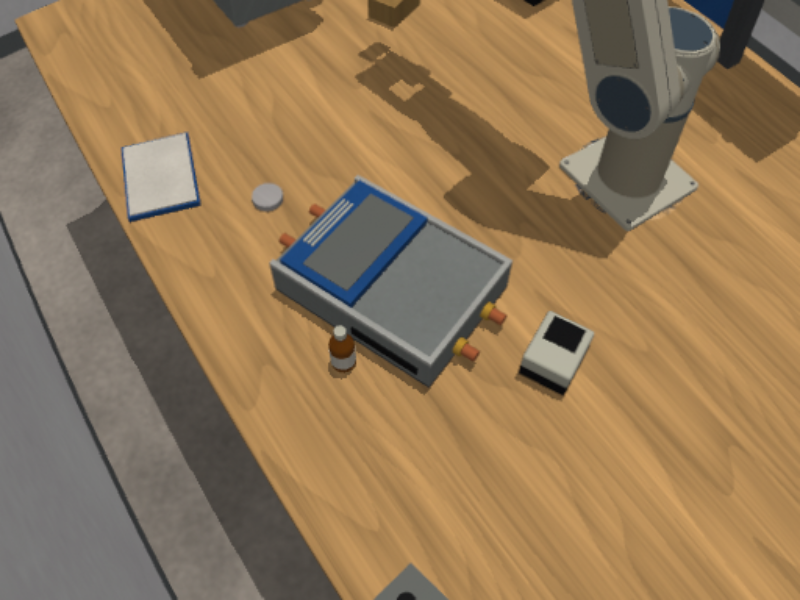

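The top view shows the box with its rail corners at about (497,217), (573,354), (375,458) and (303,310) in the 800x600 picture. The blue cover is on the right (-y) end, the bottle at (374,250), the test block at (611,270) and the printer at (262,450).

```bash
cat >h.py <<'E'
import numpy as np,cv2
def cast(d,px,z):
    p=cv2.undistortPoints(np.array(px,float).reshape(-1,1,2),d["intrinsics"],d["D"])[:,0]
    M=np.linalg.inv(d["view"]);r=np.c_[p[:,0],-p[:,1],-np.ones(len(p))]@M[:3,:3].T
    o=M[:3,3];return o+r*((z-o[2])/r[:,2])[:,None]
def box(): 
    b=np.load("pics/box.npy");c,s=np.cos(b[2]),np.sin(b[2]);return b[:2],np.array([[c,-s],[s,c]])
def b2w(p): o,R=box();return o+np.atleast_2d(p)@R.T
def w2b(p): o,R=box();return (np.atleast_2d(p)-o)@R
E
python3 - <<'E'
from h import *
d=dict(np.load("pics/top0.npz"));k=.64
hsv=cv2.cvtColor(d["img"],cv2.COLOR_RGB2HSV)
m=((hsv[...,0]>100)&(hsv[...,0]<125)&(hsv[...,1]>130)).astype(np.uint8);m[:, :240]=0;m[:130]=0;m[300:]=0;m[:,380:]=0
c=max(cv2.findContours(m,0,2)[0],key=cv2.contourArea)
q=cv2.boxPoints(cv2.minAreaRect(c));print(q/k)
P=cast(d,q,.093)[:,:2];print("cover",P,P.mean(0),np.linalg.norm(np.diff(P,axis=0),axis=1))
C=np.array([(497,217),(573,354),(375,458),(303,310)])*k
B=cast(d,C,.085)[:,:2];print("rails",B,B.mean(0),np.linalg.norm(np.diff(B,axis=0),axis=1))
# box frame corners: (+x,-y),(-x,-y),(-x,+y),(+x,+y)
m4=np.array([(.13,-.175),(-.13,-.175),(-.13,.175),(.13,.175)])
Bc=B-B.mean(0);th=np.arctan2((m4[:,0]*Bc[:,1]-m4[:,1]*Bc[:,0]).sum(),(m4*Bc).sum())
np.save("pics/box.npy",[*B.mean(0),th]);print("yaw",th)
print("cover in box",w2b(P.mean(0)), "well,edge,start",b2w([(0,-.085),(0,-.165),(0,-.21),(0,-.0)]))
print("block",w2b(cast(d,[(611*k,270*k)],.016)[:,:2]),"bottle",w2b(cast(d,[(372*k,238*k)],.11)[:,:2]),"printer",w2b(cast(d,[(262*k,450*k)],.065)[:,:2]))
E
```

```text
[[404.39886 267.3852 ]
 [493.88776 221.24248]
 [561.3019  351.985  ]
 [471.813   398.12772]]
cover [[ 0.68181267 -0.00271365]
 [ 0.7436403  -0.15378588]
 [ 0.52331723 -0.22844598]
 [ 0.46870083 -0.08235937]] [ 0.60436776 -0.11682622] [0.16323442 0.23262929 0.15596234]
rails [[ 0.75318781 -0.1615146 ]
 [ 0.51900697 -0.24860154]
 [ 0.39591938  0.07126985]
 [ 0.63185017  0.16214361]] [ 0.57499108 -0.04417567] [0.24984956 0.34273643 0.25282677]
yaw 0.3625990228167349
cover in box [[ 0.001697   -0.07834674]] well,edge,start [[ 0.60514105 -0.12364881]
 [ 0.63351748 -0.19844706]
 [ 0.64947923 -0.24052107]
 [ 0.57499108 -0.04417567]]
block [[-0.03041936 -0.32710955]] bottle [[0.17558913 0.02680332]] printer [[-0.03918644  0.32335504]]
```

Request:
move_arm(delta_pos=[[24,18.5,0],[24,18.5,0],[24,18.5,0],[24,18.5,0],[24,18.5,0],[24,18.5,0],[24,18.5,0],[24,18.5,0],[24,18.5,0],[24,18.5,0]], roll=[0.084,0.084,0.084,0.084,0.084,0.084,0.084,0.084,0.084,0.084], hand=0)

```text
t: 0.93
ee_pos: [0.4015, -0.4178, 0.4044]
tool_rot: [-3.141, -0.0, 1.104]
contact_force: [0.7, -1.2, -0.7]
opening: 0.088
grasp_force: 0.0
```

Request:
move_arm(delta_pos=[[24,18.5,0],[24,18.5,0],[24,18.5,0],[24,18.5,0],[24,18.5,0],[24,18.5,0],[24,18.5,0],[24,18.5,0],[24,18.5,0],[24,18.5,0]], roll=[0.084,0.084,0.084,0.084,0.084,0.084,0.084,0.084,0.084,0.084])

```text
t: 1.77
ee_pos: [0.6415, -0.2328, 0.4042]
tool_rot: [-3.141, -0.001, 1.944]
contact_force: [0.4, 0.2, 0.1]
opening: 0.0878
grasp_force: 0.0
```

Request:
move_arm(delta_pos=[[6,-3,-25],[0,0,-25],[0,0,-25],[0,0,-20],[0,0,-15],[0,0,-10],[0,0,0]], roll=[-0.011,0,0,0,0,0,0])

```text
t: 2.35
ee_pos: [0.6459, -0.2368, 0.2822]
tool_rot: [-3.139, -0.003, 1.929]
contact_force: [0.5, -0.6, -0.2]
opening: 0.088
grasp_force: 0.0
```

```bash
python3 - <<'E'
from rig import state,get_image
import cv2,numpy as np
a=[get_image(n)["img"][:,:,::-1] for n in("top","scene")]
a=[a[0][90:330,180:420],a[1][60:300,120:360]]
cv2.imwrite("pics/a1.png",cv2.resize(np.hstack(a),(800,400)))
E
```

```text
(no output)
```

View pics/a1.png

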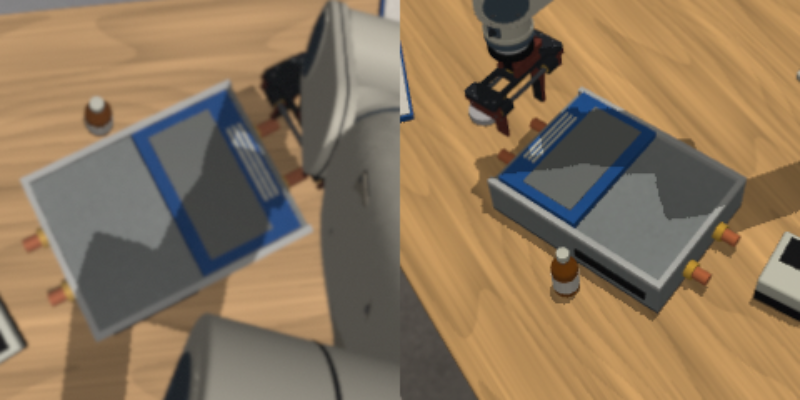

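The fingers stand free behind the cover's -y end (gripper at (290,90) in the left crop), so I lower them to mid-edge height and push.

Request:
move_arm(delta_pos=[[0,0,-12],[0,0,-8],[0,0,0],[-3,7,0],[-3,7,0],[-2,5,0],[-2,5,0],[-2,5,0],[-2,5,0]], roll=[0,0,0,0,0,0,0,0,0])

```text
t: 3.2
ee_pos: [0.6325, -0.2024, 0.265]
tool_rot: [3.141, 0.001, 1.929]
contact_force: [0.9, -4.7, 0.3]
opening: 0.0878
grasp_force: 2.6
```

Request:
move_arm(delta_pos=[[-3,7.5,0],[-3,7.5,0],[-3,8,0],[-3,8,0]], roll=[0,0,0,0])

```text
t: 3.53
ee_pos: [0.6205, -0.1715, 0.2651]
tool_rot: [3.141, 0.001, 1.929]
contact_force: [1.5, -4.1, 2.0]
opening: 0.0877
grasp_force: 2.0
```

Request:
move_arm(delta_pos=[[-4,10,0],[-4,10,0],[-3.5,10,0],[-4,10,0],[-4,10,0],[-3.5,10,0],[-4,10,0],[-4,10,0],[-3.5,8,0],[-3,7,0]], roll=[0,0,0,0,0,0,0,0,0,0])

```text
t: 4.37
ee_pos: [0.5829, -0.076, 0.2651]
tool_rot: [3.141, 0.001, 1.929]
contact_force: [2.9, -3.9, 2.0]
opening: 0.088
grasp_force: 2.3
```

Request:
move_arm(delta_pos=[[-2,5,0],[-2,5,0],[-1,3,0]], roll=[0,0,0])

```text
t: 4.62
ee_pos: [0.578, -0.0632, 0.265]
tool_rot: [3.141, 0.001, 1.93]
contact_force: [3.6, -5.0, 3.6]
opening: 0.088
grasp_force: 2.8
```

Request:
move_arm(delta_pos=[[-1,3,0],[-1,3,0],[-1,3,0]], roll=[0,0,0])

```text
t: 4.87
ee_pos: [0.575, -0.0546, 0.265]
tool_rot: [3.141, 0.001, 1.929]
contact_force: [2.3, -6.2, 3.4]
opening: 0.0881
grasp_force: 2.9
```

Request:
move_arm(delta_pos=[[-1,2,0],[-1,2,0]], roll=[0,0])

```text
t: 5.03
ee_pos: [0.5732, -0.0505, 0.265]
tool_rot: [3.14, 0.001, 1.929]
contact_force: [3.7, -3.7, 2.3]
opening: 0.0876
grasp_force: 2.8
```

Request:
move_arm(delta_pos=[[-1,2,0],[-0.5,2,0]], roll=[0,0])

```text
t: 5.2
ee_pos: [0.5722, -0.0479, 0.2651]
tool_rot: [3.14, 0.005, 1.931]
contact_force: [6.3, -26.9, -0.5]
opening: 0.0879
grasp_force: 13.3
```

Request:
move_arm(delta_pos=[[-0.5,1.5,0],[-0.5,1.5,0]], roll=[0,0])

```text
t: 5.37
ee_pos: [0.5719, -0.047, 0.2654]
tool_rot: [3.139, 0.009, 1.931]
contact_force: [7.8, -37.9, -0.9]
opening: 0.0879
grasp_force: 19.4
```

At the stop (force jumped to about 38 N). I back off, rise, and clear the view.

Request:
move_arm(delta_pos=[[2,-6,0],[4,-10,0],[0,0,25],[0,-10,30],[0,-35,30],[0,-40,30],[-10,-40,0],[-10,-40,0],[-10,-40,0],[-10,-40,0]], roll=[0,0,0,0,0,0,0,0,0,0], hand=1)

```text
t: 6.2
ee_pos: [0.5355, -0.2958, 0.3713]
tool_rot: [-3.141, -0.002, 1.929]
contact_force: [1.1, 0.4, -0.3]
opening: 0.0243
grasp_force: 0.0
```

Request:
move_arm(delta_pos=[[-10,-40,0],[-10,-40,0],[-10,-40,0]], roll=[0,0,0])

```text
t: 6.45
ee_pos: [0.5056, -0.4159, 0.3709]
tool_rot: [-3.141, -0.003, 1.929]
contact_force: [0.6, 0.4, 0.2]
opening: 0.0047
grasp_force: 0.0
```

```bash
python3 - <<'E'
from rig import state,get_image
import cv2,numpy as np
from h import *
for n in("top","scene"):
    d=get_image(n);np.savez(f"pics/{n}1.npz",**d)
    hsv=cv2.cvtColor(d["img"],cv2.COLOR_RGB2HSV);H,S,V=cv2.split(hsv)
    o,R=box()
    for nm,m in(("red",((H<6)|(H>172))&(S>140)&(V>60)),("blue",(H>100)&(H<125)&(S>120)&(V>40))):
        k,l,st,ce=cv2.connectedComponentsWithStats(m.astype(np.uint8))
        for i in range(1,k):
            if st[i,4]>25:
                ys,xs=np.where(l==i);P=w2b(cast(d,np.c_[xs,ys],.065)[:,:2])*1000
                r=cv2.minAreaRect(P.astype(np.float32))
                print(n,nm,st[i],"box mm",P.mean(0).round(),np.round(cv2.boxPoints(r)).tolist())
a=[np.load(f"pics/{n}1.npz")["img"][:,:,::-1] for n in("top","scene")]
a=[a[0][120:290,190:370],a[1][90:260,160:340]]
cv2.imwrite("pics/a2.png",cv2.resize(np.hstack(a),(800,378),interpolation=cv2.INTER_CUBIC))
E
```

```text
top red [291 172  27  11 164] box mm [ 56. -95.] [[30.0, -122.0], [53.0, -133.0], [83.0, -74.0], [60.0, -63.0]]
top blue [ 199  174  100  113 1841] box mm [ 0. 88.] [[-115.0, 7.0], [121.0, 6.0], [122.0, 166.0], [-114.0, 167.0]]
top blue [308 204  26  14 128] box mm [-40. -92.] [[-57.0, -121.0], [-33.0, -127.0], [-18.0, -65.0], [-41.0, -59.0]]
scene red [203 158  15  22 135] box mm [ 60. -98.] [[29.0, -122.0], [50.0, -138.0], [96.0, -74.0], [74.0, -58.0]]
scene blue [440   0  30  18 294] box mm [-1135.   194.] [[-1212.0, 222.0], [-1122.0, 123.0], [-1039.0, 198.0], [-1129.0, 297.0]]
scene blue [ 82 105  46  37 165] box mm [ 135. -436.] [[29.0, -475.0], [139.0, -562.0], [208.0, -475.0], [98.0, -388.0]]
scene blue [222 138  19  18 142] box mm [-37. -96.] [[-61.0, -127.0], [-31.0, -137.0], [-8.0, -64.0], [-38.0, -55.0]]
scene blue [ 227  141   95   87 1610] box mm [ 5. 82.] [[-134.0, -3.0], [111.0, -4.0], [112.0, 159.0], [-134.0, 160.0]]
```

View pics/a2.png

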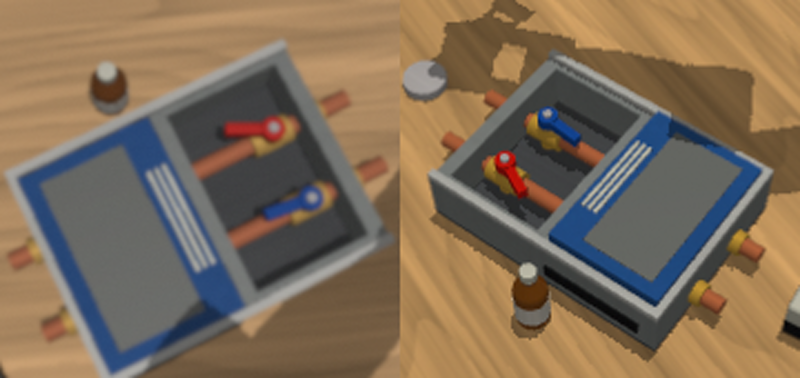

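Red is the box's +x handle, with its tip near box (69,-71) mm and an angle of about 0.45. Blue is at -x with its tip near (-31,-66). I now bring the closed fingers between them.

Request:
move_arm(delta_pos=[[12,31,0],[12,31,0],[12,31,0],[12,31,0],[12,31,0],[12,31,0],[12,31,0],[12,31,0],[12,31,0],[12,29,0]], roll=[0,0,0,0,0,0,0,0,0,0])

```text
t: 7.38
ee_pos: [0.6262, -0.1037, 0.371]
tool_rot: [-3.14, -0.002, 1.93]
contact_force: [0.6, -0.9, -0.0]
opening: 0.0004
grasp_force: 0.0
```

Request:
move_arm(delta_pos=[[0,0,-25],[0,0,-25],[0,0,-25],[0,0,-20],[0,0,-5],[0,0,0]], roll=[0,0,0,0,0,0])

```text
t: 7.88
ee_pos: [0.6255, -0.1057, 0.2697]
tool_rot: [-3.137, -0.003, 1.93]
contact_force: [-0.9, 0.3, 0.4]
opening: 0.0008
grasp_force: 0.0
```

```bash
python3 - <<'E'
from rig import state,get_image
import cv2,numpy as np
from h import *
a=[get_image(n)["img"][:,:,::-1] for n in("top","scene")]
a=[a[0][120:290,190:370],a[1][90:260,160:340]]
cv2.imwrite("pics/a3.png",cv2.resize(np.hstack(a),(800,378),interpolation=cv2.INTER_CUBIC))
s=state();print(s["ee_pos"],w2b(s["ee_pos"][:2]),s["opening"])
E
```

```text
[ 0.6267196  -0.10644701  0.27236239] [[ 0.02627704 -0.07657073]] 0.00045426277930768363
```

View pics/a3.png

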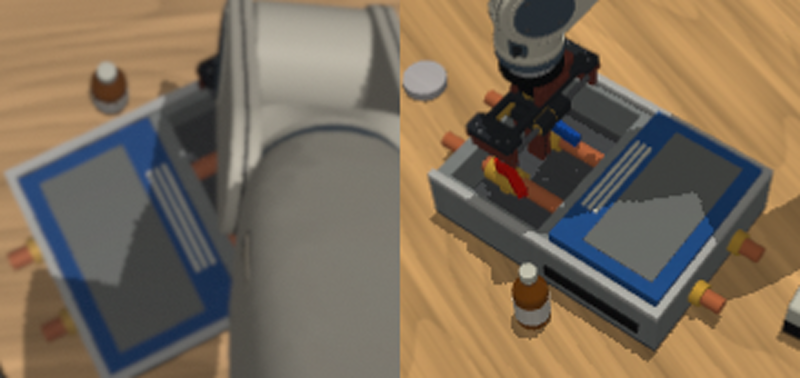

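The right crop shows the closed fingers at (537,150), between the blue handle (566,133) and the red grip (512,178). I lower them and sweep along the arc.

Request:
move_arm(delta_pos=[[0,0,-14],[0,0,-12],[0,0,-10],[0,0,0],[5,3,0],[5,3.5,0],[4.5,3.5,0]], roll=[0,0,0,0,0,0,0])

```text
t: 8.57
ee_pos: [0.642, -0.0967, 0.2363]
tool_rot: [3.141, 0.001, 1.929]
contact_force: [0.9, -0.5, 0.6]
opening: 0.0005
grasp_force: 0.0
```

Request:
move_arm(delta_pos=[[6,0.5,0],[6,0.5,0],[5.5,0.5,0]], roll=[0,0,0])

```text
t: 8.82
ee_pos: [0.6589, -0.0954, 0.2358]
tool_rot: [-3.14, -0.0, 1.929]
contact_force: [-3.6, -1.1, 0.1]
opening: 0.0002
grasp_force: 1.4
```

Request:
move_arm(delta_pos=[[4.5,-1.5,0],[4.5,-1.5,0],[4.5,-1.5,0]], roll=[0,0,0])

```text
t: 9.07
ee_pos: [0.6723, -0.1001, 0.2356]
tool_rot: [-3.141, -0.0, 1.929]
contact_force: [-2.5, 0.4, -0.2]
opening: 0.0002
grasp_force: 1.2
```

In contact and turning. Now the last part of the arc.

Request:
move_arm(delta_pos=[[4.5,-3.5,0],[4.5,-4,0],[4.5,-4,0]], roll=[0,0,0])

```text
t: 9.32
ee_pos: [0.6848, -0.1107, 0.2353]
tool_rot: [-3.138, -0.005, 1.927]
contact_force: [-18.4, 25.0, 16.9]
opening: 0.0004
grasp_force: 14.4
```

Request:
move_arm(delta_pos=[[1,-2,0],[0.5,-1.5,0]], roll=[0,0])

```text
t: 9.48
ee_pos: [0.6853, -0.1116, 0.2354]
tool_rot: [-3.136, -0.011, 1.927]
contact_force: [-15.7, 29.1, 14.4]
opening: 0.0003
grasp_force: 15.7
```

The force is along the box's +y at the expected place: the hard stop. I retreat and check.

Request:
move_arm(delta_pos=[[-1,3,0],[-2,5,0],[-4,5,0],[0,0,10],[0,0,20],[0,0,30],[0,-10,30],[0,-30,30],[-5,-40,0],[-10,-40,0]], roll=[0,0,0,0,0,0,0,0,0,0])

```text
t: 10.32
ee_pos: [0.6667, -0.2227, 0.3599]
tool_rot: [3.135, 0.006, 1.931]
contact_force: [-0.3, -0.2, -1.2]
opening: 0.001
grasp_force: 0.0
```

Request:
move_arm(delta_pos=[[-20,-35,0],[-20,-35,0],[-20,-35,0],[-20,-35,0],[-20,-35,0],[-20,-35,0],[0,0,0],[0,0,0]], roll=[0,0,0,0,0,0,0,0])

```text
t: 10.98
ee_pos: [0.5437, -0.4341, 0.3563]
tool_rot: [3.141, 0.002, 1.924]
contact_force: [0.2, 0.2, -0.0]
opening: 0.0003
grasp_force: 0.0
```

```bash
python3 - <<'E'
from rig import state,get_image
import cv2,numpy as np
a=[get_image(n)["img"][:,:,::-1] for n in("top","scene")]
a=[a[0][120:290,190:370],a[1][90:260,160:340]]
cv2.imwrite("pics/a4.png",cv2.resize(np.hstack(a),(800,378),interpolation=cv2.INTER_CUBIC))
E
```

```text
(no output)
```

View pics/a4.png

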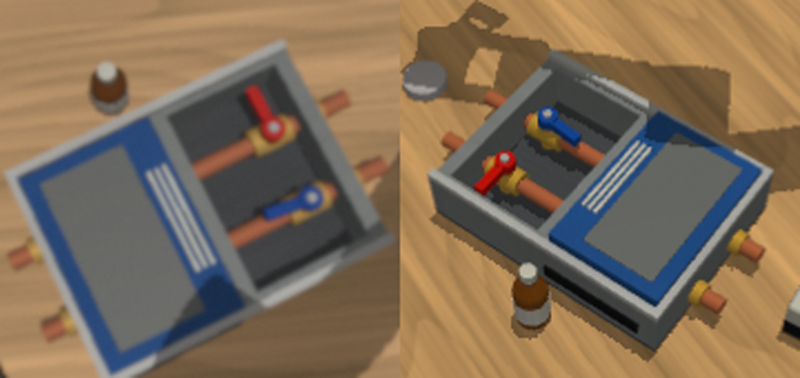

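The red grip, from (274,128) to (253,90), is parallel to the box's short edge, so it is shut. Blue, cover and bottle are unchanged.

```bash
python3 -c "
from rig import close_job;print(close_job())"
```

```text
the job is handed in; nothing more can be done
None
```

The job is handed in: the cover is against the end stop and the red handle is at its hard stop. The last pictures show the blue handle, bottle and test block where they were. The printer was mostly outside those crops, but the arm did not go near it; no verdict came back from the judge.

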